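Rake a heaped rock sample level in the drying tray and shut its cover

TASK

The crushed-rock sample has been tipped in a heap toward the hinge side of the drying tray, under the half-open cover. Take the rake from its rest and rake the stones out into an even single layer over the whole tray floor, with no large bare patch at the hinge side, in the middle or at the open side, none lying on another and none touched with the gripper itself; then stand the rake back in its rest and gently shut the cover fully, leaving the dish, tape roll and amber bottle where they are.

Things in the scene. Friction and masses are not known exactly. Their poses are not given: they have to be found in the camera images.
- tray: shallow aluminium drying tray, fixed on the bench on four feet. Outside 270 (x) x 260 (y) mm, inside 260 x 250 mm. Origin: centre of its underside, at bench level; floor 22 mm and wall tops 80 mm above the bench. Its own +x points to the wall with the cover's hinge, which stands at the robot's right. A carrying bail stands 22 mm out from each y wall, 56 mm up
- cover (a joint): angle of the tray's cover, rad: 0 = shut on the walls, opens to its stop at 1.15 (starts at 1.06 to 1.15, so it overhangs the tray). Hinge line along the tray's y at x +135, z 80.5 mm. Stiff hinge: stays where left, moved by 1 to 5 N at the free edge. Sheet 3 mm thick, 274 mm wide, 274 mm from hinge to free edge, with a pull lip 110 mm wide, 25 mm long, in the middle of that edge
- rake: hand rake, 0.2 kg. Origin: middle of the row of tine tips. Head 140 mm wide along its y: six upright tines 30 mm long, 6 mm thick, under a bar 12 mm thick, top 40 mm above the tips. Handle rises from the bar (34 mm above the tips) toward the rake's -x, 46 degrees from vertical, 140 mm long; wooden from 25 mm up (22 mm wide in y, 20 mm deep). Parked, its z is vertical
- rest: steel rake rest fixed to the bench, footplate 94 x 170 mm, top 4 mm up; its x, y are those of the parked rake. Two strips on it, tops 14 mm above the bench, 16 mm apart inside, take the row of tines. Behind them (-x) a cross bar, top 68 mm up, carries the handle, with a prong each side (inner sides 16 mm from the middle, tops 82 mm up)
- rest_seat (a point): the spot on the footplate, midway between the two strips, where the middle of the row of tine tips stands when the rake is parked
- petri1: closed petri dish, 84 mm across, 16 mm high, loose bystander; origin under its centre
- tape_roll: roll of masking tape lying flat, 85 mm across, 19 mm high, loose bystander; origin under its centre
- amber_bottle: small amber bottle with dark cap, 48 mm across, 95 mm high, loose bystander; origin under its centre
- spot_open_a (a point): unmarked point on the tray floor at (-80, 55) mm in the tray's x, y: for telling whether that part is covered
- spot_open_b (a point): unmarked point on the tray floor at (-80, -55) mm in the tray's x, y: for telling whether that part is covered
- spot_mid_a (a point): unmarked point on the tray floor at (0, 55) mm in the tray's x, y: for telling whether that part is covered
- spot_mid_b (a point): unmarked point on the tray floor at (0, -55) mm in the tray's x, y: for telling whether that part is covered
- spot_hinge_a (a point): unmarked point on the tray floor at (80, 55) mm in the tray's x, y: for telling whether that part is covered
- spot_hinge_b (a point): unmarked point on the tray floor at (80, -55) mm in the tray's x, y: for telling whether that part is covered
- stone1: crushed-rock piece, grey, angular, about 48 x 53 mm in plan and 34 mm thick with flat top and underside, 0.12 kg; origin at its middle (17 mm above what it lies flat on); starts in the lower layer of the heap
- stone2: crushed-rock piece, grey, angular, about 48 x 53 mm in plan and 34 mm thick with flat top and underside, 0.12 kg; origin at its middle (17 mm above what it lies flat on); starts in the lower layer of the heap
- stone3: crushed-rock piece, grey, angular, about 48 x 53 mm in plan and 34 mm thick with flat top and underside, 0.12 kg; origin at its middle (17 mm above what it lies flat on); starts in the lower layer of the heap
- stone4: crushed-rock piece, grey, angular, about 48 x 53 mm in plan and 34 mm thick with flat top and underside, 0.12 kg; origin at its middle (17 mm above what it lies flat on); starts in the lower layer of the heap
- stone5: crushed-rock piece, grey, angular, about 48 x 53 mm in plan and 34 mm thick with flat top and underside, 0.12 kg; origin at its middle (17 mm above what it lies flat on); starts in the lower layer of the heap
- stone6: crushed-rock piece, grey, angular, about 48 x 53 mm in plan and 34 mm thick with flat top and underside, 0.12 kg; origin at its middle (17 mm above what it lies flat on); starts in the lower layer of the heap
- stone7: crushed-rock piece, grey, angular, about 48 x 53 mm in plan and 34 mm thick with flat top and underside, 0.12 kg; origin at its middle (17 mm above what it lies flat on); starts on top of the heap, whose rear faces stand about 40 mm clear of the hinge wall
- stone8: crushed-rock piece, grey, angular, about 48 x 53 mm in plan and 34 mm thick with flat top and underside, 0.12 kg; origin at its middle (17 mm above what it lies flat on); starts on top of the heap, whose rear faces stand about 40 mm clear of the hinge wall
- stone9: crushed-rock piece, grey, angular, about 48 x 53 mm in plan and 34 mm thick with flat top and underside, 0.12 kg; origin at its middle (17 mm above what it lies flat on); starts on top of the heap, whose rear faces stand about 40 mm clear of the hinge wall
- stone10: crushed-rock piece, grey, angular, about 48 x 53 mm in plan and 34 mm thick with flat top and underside, 0.12 kg; origin at its middle (17 mm above what it lies flat on); starts on top of the heap, whose rear faces stand about 40 mm clear of the hinge wall

How it is judged:
By the outcome, as a careful person would: the job done as asked, in the order asked, and still so for the second after the job is handed in, with the robot touching nothing.
It also fails if it takes over 72 s, if anything falls off the work surface, if the arm or the gripper's body presses on something with over 40 N, if the wrist force passes 120 N, or if a joint passes its speed limit or range.

ROBOT

A 6-joint arm with a two-finger parallel gripper is mounted at the origin on a cart in front of the work surface, level with it; the furniture and walls round the work are solid. World frame = base frame: x ahead of the robot, y to its left, z up, the work surface at z = 0. Lengths are in m, angles in rad, forces in N, time in s.
With the tool pointing down it reaches from about 0.275 to 0.75 m from the base axis. Payload 10.2 kg.
Tool frame: the origin (TCP) lies midway between the tips of the shut fingers; the grasp point (between the pads) lies 19 mm behind it (env.hold_point_z is the distance from the TCP to the grasp point, in m); z points along the fingers, y is the line along which they close (so a half turn about z gives the same grasp; the last joint's range is limited). The gripper opens to 85 mm and grips with 20 to 120 N. Pads are 22 mm wide; open, the fingers measure 114 mm over their backs; the gripper's body (76 mm by 85 mm) begins 54 mm behind the grasp point. The pads swing forward as they close: fully open they stand 13 mm farther back than shut.
Start: joints at [-0.223, 0.313, 1.498, -0, 1.331, -0.223], TCP at [0.525, -0, 0.231] pointing down, gripper open.
Joint ranges: [-2.94, 2.94], [-0.97, 2.17], [0.19, 2.56], [-1.23, 4.37], [0.02, 3.11], [-2.88, 2.88]. Speed limits (rad/s): [2.39, 2.39, 3.01, 3.14, 3.14, 3.14].

INTERFACE

Orientations are given as a unit quaternion [x, y, z, w].
In Python, from bench import env, cams, solver gives the robot as it stands (env), with the cameras (cams) and the kinematics (solver). Calls block until the motion is done:
- env.reach(position, orientation): joint-space move of the TCP to a pose.
- env.movel(position, velocity=0.15, frame=None, guard=None): straight line of the TCP; frame=None keeps the orientation; velocity is the mean speed in m/s. With guard (N) it stops when the force on the tool has changed by that much, and returns True; else False.
- env.set_joints(angles): joint-space move.
- env.release() and env.close_gripper(effort=None): open the fingers fully, or close them until they stop; effort is the grip in N (None keeps the last).
- env.hold(seconds).
- solver.ik(position, orientation): joint angles nearest the present ones, or None.
- env.sense(): the state.
- cams.grab_frame(name): name is "scene" or "side" or "wrist"; returns a dict with "frame" (420x560x3 uint8, red, green, blue), "mtx" (3x3 intrinsics, pixels), "view" (4x4, takes a point from world to camera coordinates). Camera axes: x right, y down, z forward; pixel columns grow to the right and rows downward; lengths in m; the calibration is good to about 2 mm. A picture is of the moment at which its call begins. There is no depth.
A pose or a line that the arm cannot do raises env.MotionError and nothing moves.
- env.hand_in(): hands the job in; it is judged then, once.
The state is a dict: "clock": time; "joints": joint angles; "qvel": joint speeds; "joint_efforts": joint torques, N m; "position": TCP position; "ee_rot": TCP orientation; "contact_force": force on the tool from outside, world axes, zero at the start; "ft_torque": the same for the moment, N m; "finger_gap": opening from 0.0 (shut) to 1.0 (fully open); "gripper_force": force on a finger pad.
Only numpy, scipy, OpenCV 4.12 (cv2) and the standard library are available. Lean on these libraries where they do the work, as an engineer would, in place of code of your own. Each camera call takes 0.05 s, during which the arm holds its last target. There are 200 camera calls.

## Working session

There is one attempt and no reset: what is moved stays moved. The work goes in short steps, each a Python script; the robot and the scene stay as the last script left them, time stands still between calls to the robot, and variables do not carry over. Pictures are saved under pics/ and viewed, at most 10 in all, crops included, and the job is handed in when it is done.

```bash
ls; mkdir -p pics
python3 - <<'E'
from bench import env, cams, solver
import cv2,numpy as np
for n in ["scene","side","wrist"]:
    d=cams.grab_frame(n); cv2.imwrite(f"pics/{n}0.png",d["frame"][:,:,::-1]); np.savez(f"pics/{n}0.npz",**d)
    R=d["view"][:3,:3];print(n,d["mtx"].round(1).tolist(),(-R.T@d["view"][:3,3]).round(3),R[2].round(2))
a=cv2.imread("pics/scene0.png");b=cv2.imread("pics/side0.png")
print(env.sense()["clock"], env.hold_point_z)
E
```

```text
bench.py
pics
scene [[468.5, 0.0, 282.5], [0.0, 468.5, 208.2], [0.0, 0.0, 1.0]] [0.685 0.483 0.831] [-0.14 -0.51 -0.85]
side [[491.4, 0.0, 282.6], [0.0, 491.4, 213.4], [0.0, 0.0, 1.0]] [0.614 0.9   0.851] [-0.04 -0.76 -0.65]
wrist [[300.4, 0.0, 282.3], [0.0, 300.4, 211.3], [0.0, 0.0, 1.0]] [0.524 0.076 0.373] [-0.   -0.3  -0.95]
0.15 0.0187
```

View pics/scene0.png

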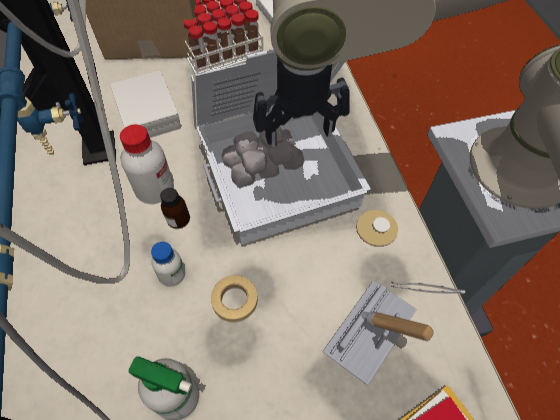

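View pics/side0.png

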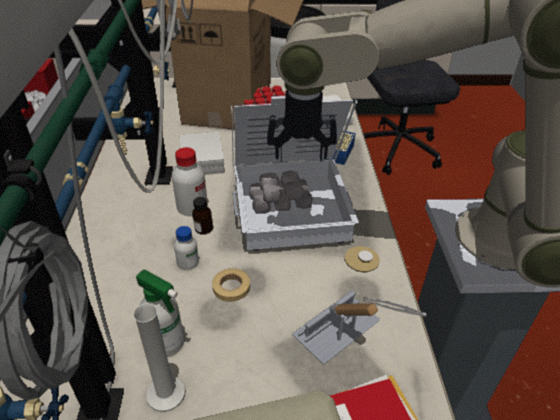

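```bash
cat > h.py <<'E'
from bench import env, cams, solver
import cv2,numpy as np
from scipy.spatial.transform import Rotation as Rot
def ray(d,p,z):
    R=d["view"][:3,:3];c=-R.T@d["view"][:3,3]
    v=R.T@np.linalg.solve(d["mtx"],[p[0],p[1],1.]); return c+v*(z-c[2])/v[2]
def tri(obs):
    A=np.zeros((3,3));b=np.zeros(3)
    for d,p in obs:
        R=d["view"][:3,:3];c=-R.T@d["view"][:3,3]
        v=R.T@np.linalg.solve(d["mtx"],[p[0],p[1],1.]);v/=np.linalg.norm(v);P=np.eye(3)-np.outer(v,v);A+=P;b+=P@c
    return np.linalg.solve(A,b)
def proj(d,X):
    q=d["view"][:3,:3]@np.asarray(X,float)+d["view"][:3,3];u=d["mtx"]@q;return u[:2]/u[2]
def grab(n,name):
    d=cams.grab_frame(n);cv2.imwrite(f"pics/{name}.png",d["frame"][:,:,::-1]);np.savez(f"pics/{name}.npz",**d);return d
def ld(name): return dict(np.load(f"pics/{name}.npz"))
E
python3 - <<'E'
from h import *
s=ld("scene0");e=ld("side0")
for n,p,q,z in [("tray front-far rim",(240,228),(246,236),.08),("front-near rim",(369,186),(354,232),.08),("rest L",(323,350),(292,333),.004),("rest top",(375,281),(350,293),.004),("rest right",(417,300),(380,321),.004),("rest bottom",(368,383),(330,360),.004),("handle end",(430,332),(374,309),.13),("petri",(378,227),(363,258),.01),("tape",(234,298),(231,285),.01),("bottle base",(178,222),(203,230),0)]:
    print(n,ray(s,p,z).round(3),ray(e,q,z).round(3),tri([(s,p),(e,q)]).round(3))
# move clear, look at the rake with wrist camera
R=env.sense()["ee_rot"];print(R)
env.reach([.50,.33,.33],R)
a=grab("scene","scene1");b=grab("side","side1");w=grab("wrist","wrist1")
print(env.sense()["clock"])
A=cv2.resize(cv2.imread("pics/scene1.png")[60:360,180:480],(600,600),interpolation=cv2.INTER_CUBIC)
cv2.imwrite("pics/c1.png",A)
E
```

```text
tray front-far rim [0.647 0.051 0.08 ] [0.649 0.071 0.08 ] [0.648 0.03  0.042]
front-near rim [0.383 0.02  0.08 ] [0.398 0.063 0.08 ] [ 0.37  -0.013  0.018]
rest L [0.552 0.284 0.004] [0.553 0.286 0.004] [ 0.552  0.283 -0.   ]
rest top [0.417 0.184 0.004] [0.417 0.182 0.004] [0.418 0.184 0.006]
rest right [0.355 0.239 0.004] [0.364 0.261 0.004] [ 0.347  0.23  -0.033]
rest bottom [0.494 0.356 0.004] [0.482 0.352 0.004] [0.488 0.355 0.004]
handle end [0.406 0.329 0.13 ] [0.407 0.329 0.13 ] [0.407 0.329 0.131]
petri [0.372 0.076 0.01 ] [0.371 0.079 0.01 ] [0.369 0.073 0.003]
tape [0.684 0.153 0.01 ] [0.684 0.157 0.01 ] [0.684 0.15  0.002]
bottle base [ 0.763 -0.041  0.   ] [ 0.763 -0.039  0.   ] [ 0.763 -0.042 -0.002]
[ 7.07110258e-01  7.07103142e-01 -2.58875529e-04 -4.02417572e-04]
1.6
```

View pics/c1.png

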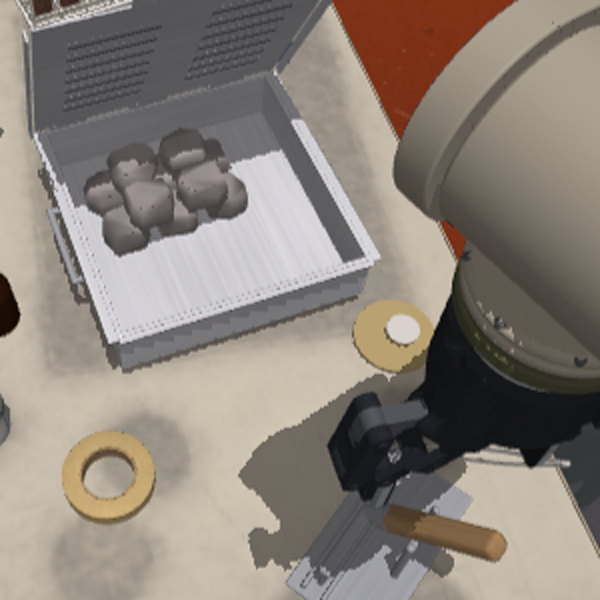

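View pics/wrist1.png

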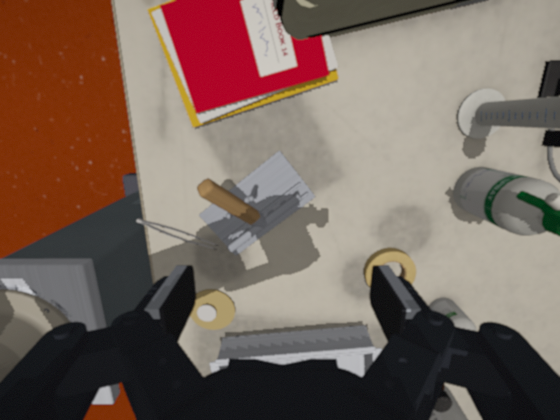

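Run:
```python
from h import *
def axis(d,roi):
    f=d["frame"];h=cv2.cvtColor(f,cv2.COLOR_RGB2HSV);m=cv2.inRange(h,(5,90,40),(20,255,255))
    k=np.zeros_like(m);x0,y0,x1,y1=roi;k[y0:y1,x0:x1]=m[y0:y1,x0:x1]
    n,l,st,c=cv2.connectedComponentsWithStats(k);i=1+np.argmax(st[1:,4]);p=np.argwhere(l==i)[:,::-1].astype(np.float32)
    r=cv2.minAreaRect(p);b=cv2.boxPoints(r);
    vx,vy,a,bb=cv2.fitLine(p,cv2.DIST_L2,0,.01,.01).ravel();t=(p-[a,bb])@[vx,vy]
    return st[i],np.array([a+vx*t.min(),bb+vy*t.min()]),np.array([a+vx*t.max(),bb+vy*t.max()])
def plane(d,a,b):
    R=d["view"][:3,:3];c=-R.T@d["view"][:3,3];K=d["mtx"]
    n=np.cross(R.T@np.linalg.solve(K,[*a,1.]),R.T@np.linalg.solve(K,[*b,1.]));n/=np.linalg.norm(n);return n,n@c
S=ld("scene0");E=ld("side0");W=ld("wrist1")
obs=[(S,axis(S,(350,290,450,360))),(E,axis(E,(320,290,390,330))),(W,axis(W,(180,160,280,240)))]
N=[];D=[]
for d,o in obs:
    print(o); n,dd=plane(d,o[1],o[2]);N.append(n);D.append(dd)
for idx in ([0,1],[0,2],[1,2],[0,1,2]):
    A=np.array([N[i] for i in idx]);dv=np.linalg.svd(A)[2][2];dv*=np.sign(dv[2])
    x=np.linalg.lstsq(np.vstack([A,[0,0,1]]),np.r_[[D[i] for i in idx],.1],rcond=None)[0]
    print(idx,"dir",dv.round(3),"at z=.1",x.round(4),"yaw handle",np.degrees(np.arctan2(dv[1],dv[0])).round(1),"tilt",np.degrees(np.arccos(dv[2])).round(1))
s=ld("scene1")
P={k:ray(s,p,.08)[:2] for k,p in dict(of=(240,231),on=(369,188.5),hf=(199.5,126.5),hn=(317.5,97)).items()}
for k,v in P.items(): print(k,v.round(4))
print(env.sense()["ee_rot"])
q=cv2.resize(cv2.imread("pics/scene1.png")[80:260,180:390],(770,660),interpolation=cv2.INTER_CUBIC)
cv2.imwrite("pics/c2.png",q[:600])
```

```text
(array([371, 313,  62,  28, 842], dtype=int32), array([371.62268, 317.67484], dtype=float32), array([432.03906, 333.8541 ], dtype=float32))
(array([335, 304,  42,  11, 420], dtype=int32), array([335.00006, 309.01767], dtype=float32), array([376.0026 , 308.89975], dtype=float32))
(array([ 198,  179,   62,   45, 1068], dtype=int32), array([199.29884, 183.88062], dtype=float32), array([257.00952, 219.24797], dtype=float32))
[0, 1] dir [-0.439  0.567  0.697] at z=.1 [0.4298 0.3038 0.1   ] yaw handle 127.8 tilt 45.8
[0, 2] dir [-0.421  0.563  0.711] at z=.1 [0.4013 0.3204 0.1   ] yaw handle 126.8 tilt 44.7
[1, 2] dir [-0.437  0.568  0.698] at z=.1 [0.4262 0.3039 0.1   ] yaw handle 127.5 tilt 45.8
[0, 1, 2] dir [-0.438  0.568  0.697] at z=.1 [0.4276 0.304  0.1   ] yaw handle 127.6 tilt 45.8
of [0.6479 0.0568]
on [0.3849 0.0253]
hf [ 0.6794 -0.2134]
hn [ 0.4109 -0.2364]
[ 7.07694294e-01  7.06518419e-01 -5.41657142e-04 -4.64908719e-04]
```

View pics/c2.png

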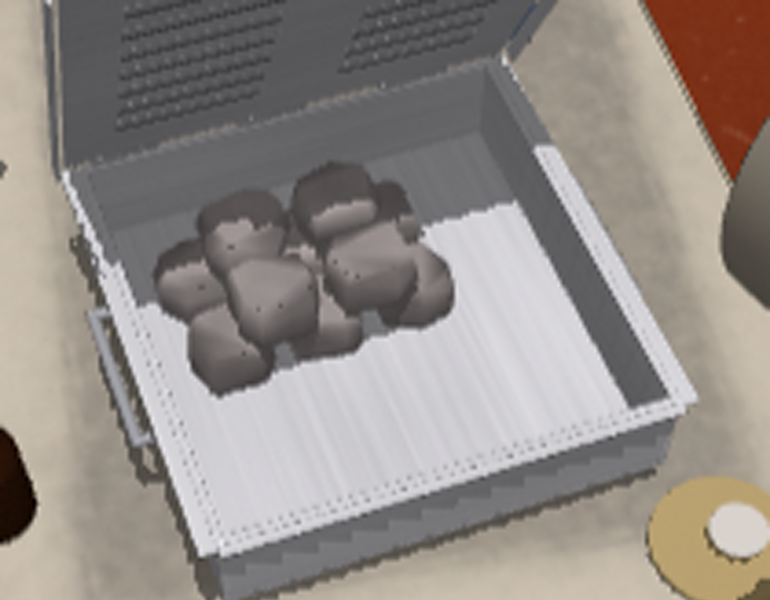

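```bash
cat >> h.py <<'E'
RY=np.radians(-52.4); SEAT=np.array([.4666,.2535,.004]); T=np.radians(40); FL=1; LG=.110
C=np.array([.532,-.092]); TY=np.radians(-84.)
def tray(tx,ty,z):
    c,s=np.cos(TY),np.sin(TY); return np.array([C[0]+c*tx-s*ty,C[1]+s*tx+c*ty,z])
def totray(X):
    c,s=np.cos(TY),np.sin(TY);d=np.asarray(X)[:2]-C; return np.array([c*d[0]+s*d[1],-s*d[0]+c*d[1]])
def tcp(o,yaw,pitch=0.,fl=None):
    """TCP pose for rake origin o, yaw (world), pitch about rake y (positive tips handle up/forward)"""
    fl=FL if fl is None else fl
    zt=np.array([np.sin(T),0,-np.cos(T)]);yt=np.array([0,fl,0]);xt=np.cross(yt,zt)
    M=Rot.from_euler("ZY",[yaw,pitch]); R=M*Rot.from_matrix(np.c_[xt,yt,zt])
    g=np.array([-np.sin(np.radians(46))*LG,0,.034+np.cos(np.radians(46))*LG])+zt*env.hold_point_z
    return np.asarray(o)+M.apply(g),R.as_quat()
E
python3 - <<'E'
from h import *
s=ld("scene1")
for n,p,z in [("fl",(230,350),.05),("fm",(325,335),.04),("fr",(425,285),.045),("rl",(185,285),.05),("rr",(395,205),.05),("T1",(243,222),.085),("T2",(337,195),.085),("T3",(273,295),.085),("T4",(370,262),.085)]:
    print(n,(1e3*totray(ray(s,(180+p[0]/3.667,80+p[1]/3.667),z))).round())
for fl in (1,-1):
    print("flip",fl)
    for nm,o,y in [("park",SEAT,RY),("parkhi",SEAT+[0,0,.12],RY)]+[(f"{a},{b},{z},{dy}",tray(a/1e3,b/1e3,z/1e3),TY+np.radians(dy)) for a,b,z,dy in [(100,0,26,0),(100,50,26,0),(100,-50,26,0),(95,0,105,0),(0,0,26,0),(-100,0,26,0),(-100,50,26,0),(-100,-50,26,0),(0,0,150,0),(0,0,26,90),(0,0,26,-90),(80,50,26,45),(80,-50,26,-45)]]:
        j=solver.ik(*tcp(o,y,0,fl)); print(nm,None if j is None else np.round(j,2))
E
```

```text
fl [ 4. 82.]
fm [ 3. 26.]
fr [ 13. -39.]
rl [57. 92.]
rr [ 72. -43.]
T1 [61. 54.]
T2 [62. -3.]
T3 [ 6. 55.]
T4 [10. -3.]
flip 1
park [ 0.72  0.58  1.65 -0.79  1.12  0.49]
parkhi [ 0.72  0.42  1.54 -0.73  1.31  0.3 ]
100,0,26,0 [-0.15  0.5   1.71 -0.88  0.94  0.29]
100,50,26,0 [-0.13  0.59  1.55 -0.84  1.    0.24]
100,-50,26,0 [-0.18  0.41  1.86 -0.92  0.89  0.33]
95,0,105,0 [-0.14  0.39  1.64 -0.79  1.07  0.13]
0,0,26,0 [ 0.04  0.51  1.69 -0.82  1.07  0.4 ]
-100,0,26,0 [ 0.23  0.56  1.61 -0.75  1.2   0.5 ]
-100,50,26,0 [ 0.22  0.64  1.46 -0.74  1.24  0.44]
-100,-50,26,0 [ 0.25  0.47  1.76 -0.77  1.16  0.55]
0,0,150,0 [ 0.04  0.35  1.56 -0.74  1.27  0.18]
0,0,26,90 None
0,0,26,-90 [-0.24  1.02  0.75 -0.25  2.03  1.19]
80,50,26,45 [-0.34  0.31  2.02 -1.    0.26 -0.32]
80,-50,26,-45 [-0.18  0.72  1.32 -0.6   1.5   0.67]
flip -1
park [ 0.72  0.58  1.65 -0.79  1.12 -2.65]
parkhi [ 0.72  0.42  1.54 -0.73  1.31 -2.84]
100,0,26,0 [-0.15  0.5   1.71 -0.88  0.94 -2.86]
100,50,26,0 None
100,-50,26,0 [-0.18  0.41  1.86 -0.92  0.89 -2.81]
95,0,105,0 None
0,0,26,0 [ 0.04  0.51  1.69 -0.82  1.07 -2.74]
-100,0,26,0 [ 0.23  0.56  1.61 -0.75  1.2  -2.65]
-100,50,26,0 [ 0.22  0.64  1.46 -0.74  1.24 -2.7 ]
-100,-50,26,0 [ 0.25  0.47  1.76 -0.77  1.16 -2.59]
0,0,150,0 None
0,0,26,90 [-0.73  0.14  2.26  1.17  0.55 -0.24]
0,0,26,-90 [-0.24  1.02  0.75 -0.25  2.03 -1.95]
80,50,26,45 [-0.34  0.31  2.02 -1.    0.26  2.82]
80,-50,26,-45 [-0.18  0.72  1.32 -0.6   1.5  -2.47]
```

Run:
```python
from h import *
S=ld("scene0");E=ld("side0")
for a,b in [((192,71),(233,104))]:
    X=tri([(S,a),(E,b)]);t=totray(X)*1e3;print(X.round(3),t.round(),"angle",np.arctan2(X[2]*1e3-80.5,135-t[0]))
p,q=tcp(SEAT,RY); z=Rot.from_quat(q).apply([0,0,1])
env.reach(p-.11*z,q); print(env.movel(p,velocity=.15,guard=15)); 
W=grab("wrist","w2")
env.close_gripper(110); s=env.sense();print(s["clock"],s["finger_gap"],s["gripper_force"],s["contact_force"],s["position"]-p)
grab("scene","s2");grab("side","e2")
np.savez("park.npz",p=s["position"],q=s["ee_rot"],p0=p,q0=q)
a=cv2.imread("pics/s2.png")[240:400,300:460];b=cv2.imread("pics/w2.png")
cv2.imwrite("pics/c3.png",np.hstack([cv2.resize(a,(400,400)),cv2.resize(b[150:350,180:380],(400,400))]))
```

```text
[ 0.674 -0.11   0.319] [ 33. 140.] angle 1.1659082124735793
False
3.9583 0.24394268998250232 107.21624493598938 [-1.14700577  0.32451593  3.02350053] [5.19141200e-05 1.10006204e-04 1.92267746e-04]
```

View pics/c3.png

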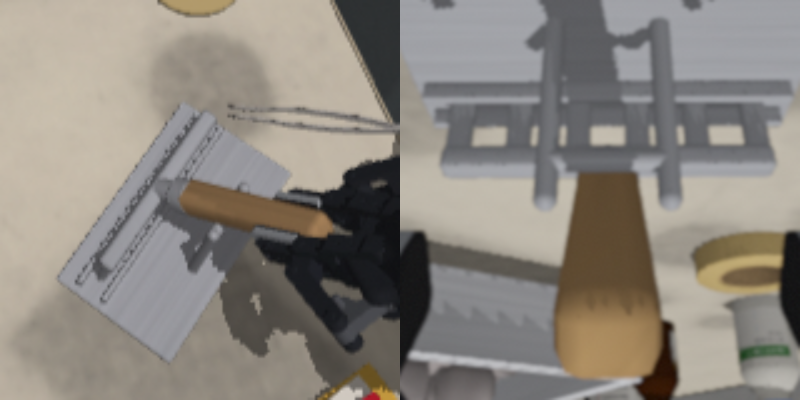

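```bash
cat >> h.py <<'E'
def rk(tx,ty,z,phi=0.,v=.15,guard=30,pitch=0.):
    """straight rake move, tray mm"""
    p,q=tcp(tray(tx/1e3,ty/1e3,z/1e3),TY+np.radians(phi),pitch); frame=q
    h=env.movel(p,velocity=v,frame=frame,guard=guard)
    s=env.sense()
    if h: print("GUARD at",tx,ty,z,"err mm",((s["position"]-p)*1e3).round(),"F",s["contact_force"].round(1))
    return h
def look(name,z=.056,view=True):
    """rectified top view of tray at height z, 2 px/mm; rows: tray x +135 at top; cols: tray y +130 at left"""
    s=grab("scene",name)
    pts=[(135,130),(135,-130),(-135,-130),(-135,130)]
    src=np.float32([proj(s,tray(a/1e3,b/1e3,z)) for a,b in pts]);dst=np.float32([(0,0),(520,0),(520,540),(0,540)])
    w=cv2.warpPerspective(s["frame"][:,:,::-1],cv2.getPerspectiveTransform(src,dst),(520,540))
    for a in (-80,0,80):
        for b in (-55,55): cv2.circle(w,(int(2*(130-b)),int(2*(135-a))),4,(0,0,255),1)
    cv2.imwrite(f"pics/{name}_top.png",w);print("clock",env.sense()["clock"])
E
python3 - <<'E'
from h import *
d=np.load("park.npz");p=d["p"]
env.movel(p+[0,0,.13],velocity=.25)
pp,q=tcp(tray(0,.025,.115),TY); env.reach(pp,q)
print(env.sense()["clock"])
ok=rk(90,25,97,v=.2,guard=20) or rk(97,25,85,guard=20) or rk(97,25,63,guard=20)
if not ok:
    rk(35,25,63,v=.12,guard=35)
    rk(35,25,110,guard=None); rk(-10,40,190,guard=None,v=.25)
    env.reach(*tcp(tray(-.08,.15,.24),TY))
look("k1")
E
```

```text
6.05
clock 9.5417
```

View pics/k1.png

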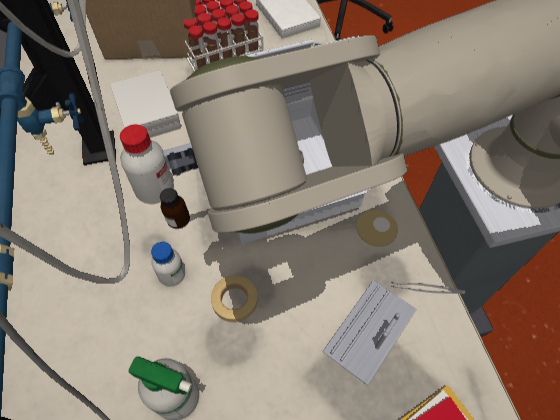

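```bash
cat >> h.py <<'E'
def away(): env.reach(*tcp(SEAT+[0,0,.13],RY))
E
python3 - <<'E'
from h import *
away()
look("k2")
s=ld("k2")["frame"];s1=ld("scene1")["frame"]
for n,f,pts in [("scene1 stones",s1,[(254,162),(281,151),(243,175),(272,133),(246,141),(230,157)]),("floor lit",s1,[(320,160),(260,210)]),("floor shade",s1,[(304,134),(225,150)]),("wall",s1,[(350,170),(300,105)])]:
    print(n,[f[y,x].tolist() for x,y in pts])
a=cv2.imread("pics/k2.png")[85:245,185:385];b=cv2.imread("pics/k2_top.png")
cv2.imwrite("pics/c4.png",np.hstack([cv2.resize(a,(400,480),interpolation=cv2.INTER_CUBIC)[:, :],cv2.resize(b,(400,480))]))
E
```

```text
clock 10.925
scene1 stones [[149, 140, 139], [132, 125, 125], [128, 119, 119], [85, 80, 80], [159, 149, 148], [136, 128, 127]]
floor lit [[216, 214, 219], [212, 210, 214]]
floor shade [[113, 112, 115], [72, 68, 68]]
wall [[97, 96, 98], [100, 100, 101]]
```

View pics/c4.png

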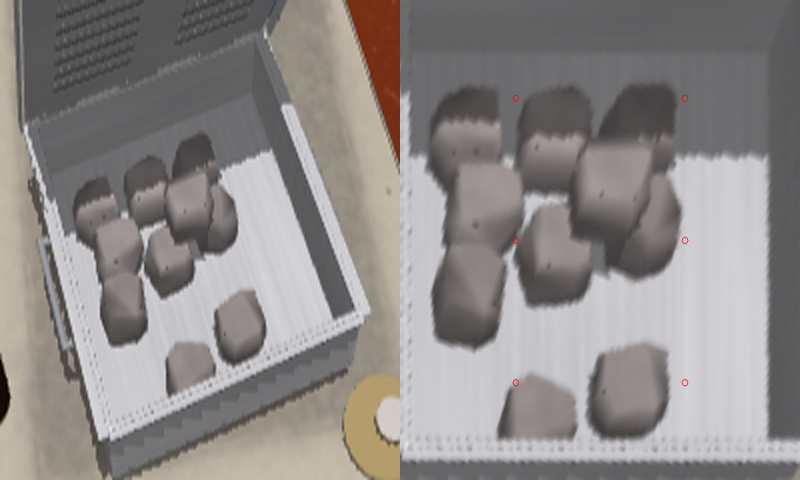

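```bash
cat >> h.py <<'E'
def amap(name,z=.056,cell=8):
    s=ld(name) ; f=cv2.GaussianBlur(s["frame"],(3,3),0).astype(int)
    ys=np.arange(124,-125,-cell);print("      y "+" ".join(f"{y:4d}" for y in ys[::4]))
    for x in np.arange(124,-125,-cell):
        r=""
        for y in ys:
            u,v=np.rint(proj(s,tray(x/1e3,y/1e3,z))).astype(int);c=f[v,u]
            r+=(chr(97+min(9,max(0,(c[0]-50)//12))) if c[0]-c[2]>=4 else ".")
        print(f"{x:5d}  {r}")
E
python3 - <<'E'
from h import *
env.reach(*tcp(tray(.03,.04,.15),TY+np.radians(15)))
ok=rk(45,56,98,28,v=.2,guard=20) or rk(62,56,80,28,guard=20) or rk(62,56,63,28,guard=20)
if not ok: rk(-22,56,63,28,v=.12,guard=35)
p=env.sense()["position"];env.movel(p+[0,0,.1],velocity=.25)
away(); look("k3"); grab("side","e3"); amap("k2"); amap("k3")
E
```

```text
clock 16.1
      y  124   92   60   28   -4  -36  -68 -100
  124  ................................
  116  ................................
  108  ................................
  100  ................................
   92  ................................
   84  ...........ddc....cbcc..........
   76  ...bccc...ddddd..bcbbb..........
   68  ..ceffff.cddddd.bbcccc..........
   60  ..ehhhii.cfffff.ccdede..........
   52  ..deffff.chjjjfgfgghff..........
   44  ...efggg.dffggfiiiiidd..........
   36  ...cfijjifddddgjiiiigi..........
   28  ...dhiijjh...cfjiiifhg..........
   20  ....hiiiih.jjdefghhehf..........
   12  ....hhhgfegiiecdeeefhf..........
    4  ....gggfe.eiigbbcccggf..........
   -4  ....hhhf.cfjiii..bdeee..........
  -12  ...eghhh..eiiii..bccc...........
  -20  ...dfhhh..ceefd.................
  -28  ...efhhg..cccdc.................
  -36  ...dfghe........................
  -44  ...dddee........................
  -52  ...cccc.........................
  -60  ..................ii............
  -68  ................hiiig...........
  -76  ..........j.....hiiig...........
 
[... 866 characters left out ...]
iij.cdghhf..........
    4  ....gggfefeiiii.edeggf..........
   -4  ....hhhf.dgjiii.fccdee..........
  -12  ...eghhh..eiiii.degge...........
  -20  ...dfhhh..ceeecegiihg...........
  -28  ...efhhg..cccdbiiiihf...........
  -36  ...dfghe......dijiige...........
  -44  ...dddee.......gjhdc............
  -52  ...cccc........cdcc.............
  -60  ................e.ji............
  -68  ................hiiig...........
  -76  ..........j.....hiiig...........
  -84  .........iihij.chiiih...........
  -92  ........diihhh.dghiih...........
 -100  ........diihhh..dfffe...........
 -108  ........diihge...cc.............
 -116  ................................
 -124  ................................
```

Run:
```python
from h import *
amap("e3");amap("e3",.09)
```

```text
y  124   92   60   28   -4  -36  -68 -100
  124  ................................
  116  ................................
  108  ................................
  100  ................................
   92  ................................
   84  ................................
   76  .....a.....b.b..................
   68  ...dddde...b.bb...a.a...........
   60  ...ggggg..ccc.d...db............
   52  ...ffffg..fggie..ef.ed..........
   44  ...defff.dggghf..deddd..........
   36  ...dghhigeeeff...deef...........
   28  ...cfhhihgdddd....gggf..........
   20  ...behhhhf.dee...eggge..........
   12  ....fghgfe.ghhh..ceggd..........
    4  ....ffeed.fhhhh..c.ffe..........
   -4  ....fgfedcehhhh..b.eee..........
  -12  ....fggfcbdhhhh.ceeedc..........
  -20  ....eggg..deefedfhhfd...........
  -28  ....dgge..b.cd.ghhhgd...........
  -36  ...defgd..b.cc.hihhf............
  -44  ...cdded....b.chihgd............
  -52  ...bccd........dgccb............
  -60  ......c........ccdde............
  -68  .....ba.........ghhhf...........
  -76  ................gghhe...........
  -84  .........hh
[... 849 characters left out ...]
gd..de.d............
    4  ..defff..ghhhf..efee............
   -4  ..cegghg.fffgf..deee............
  -12  ...chhihgeede...dfgg............
  -20  ..bdhhhhgdded...eggge...........
  -28  ...chhgfg.fhgh..dggfd...........
  -36  ...dgefdd.hhhh..ceffd...........
  -44  ...eggfd.dhhhh..bceee...........
  -52  ...eggfdbdhhhh.cdeedd...........
  -60  ...cgggd.beegedfghfd............
  -68  ....fgf....cd.ghhhfc............
  -76  ..beegf....cc.hihhf.............
  -84  ...cdee....bb.hihfc.............
  -92  ...cccc.......dfccb.............
 -100  .....c........ccdgf.............
 -108  ....ba.........ghhgf............
 -116  ...............gggg.............
 -124  ........hhgh...gghhf............
```

Run:
```python
from h import *
j=solver.ik(*tcp(tray(-.052,.008,.12),TY-np.pi/2));print(j)
env.reach(*tcp(tray(-.052,.008,.13),TY-np.pi/2))
rk(-52,8,75,-90,v=.2,guard=15)
for y in (8,11,5,14):
    rk(-52,y,62,-90,guard=15)
    if not rk(-52,y,26,-90,v=.06,guard=12): break
    print("blocked z",env.sense()["position"][2]); rk(-52,y,64,-90,guard=None)
else: raise SystemExit
print("in at",y,env.sense()["clock"],env.sense()["contact_force"].round(1))
rk(-52,-33,26,-90,v=.08,guard=30)
rk(-52,-28,26,-90,guard=None)
p=env.sense()["position"];env.movel(p+[0,0,.12],velocity=.25)
away(); look("k4"); grab("side","e4"); amap("k4")
```

```text
[-0.17268066  0.95626911  0.62383738 -0.2242526   2.22818967  1.2175523 ]
GUARD at -52 8 26 err mm [ 1. -1. 32.] F [ 3.3 -0.7  5. ]
blocked z 0.1536465105405206
GUARD at -52 11 26 err mm [ 1. -1. 30.] F [ 4.2 -0.6  5.9]
blocked z 0.15249111213432395
GUARD at -52 5 26 err mm [ 1. -0. 33.] F [ 2.6 -1.1  5.5]
blocked z 0.15465695456309717
GUARD at -52 14 26 err mm [-0. -0. 29.] F [0.7 0.9 3.2]
blocked z 0.15067841820225472
```

```bash
sed -i 's/def tcp(o,yaw,pitch=0.,fl=None):/def tcp(o,yaw,pitch=0.,fl=None,roll=0.):/; s/M=Rot.from_euler("ZY",\[yaw,pitch\])/M=Rot.from_euler("ZXY",[yaw,roll,pitch])/; s/guard=30,pitch=0.):/guard=30,pitch=0.,roll=0.):/; s/TY+np.radians(phi),pitch); frame=q/TY+np.radians(phi),pitch,None,np.radians(roll)); frame=q/' h.py
python3 - <<'E'
from h import *
s=env.sense();print(s["clock"],s["contact_force"].round(1))
r=25
print([solver.ik(*tcp(tray(-.042,y,.055),TY-np.pi/2,0,None,np.radians(r))) is not None for y in (.011,-.03)])
env.movel(s["position"]+[0,0,.05],velocity=.2)
env.reach(*tcp(tray(-.042,.011,.12),TY-np.pi/2,0,None,np.radians(r)))
for y in (11,8,14):
    rk(-42,y,92,-90,v=.15,guard=15,roll=r)
    if not rk(-42,y,55,-90,v=.08,guard=10,roll=r): break
    p=env.sense()["position"];rk(-42,y,92,-90,guard=None,roll=r)
else: raise SystemExit
print("in",y,env.sense()["clock"])
rk(-42,-32,55,-90,v=.08,guard=25,roll=r); rk(-42,-28,55,-90,guard=None,roll=r)
p=env.sense()["position"];env.movel(p+[0,0,.12],velocity=.25)
away(); look("k5"); grab("side","e5"); amap("k5")
E
```

```text
21.2083 [-0.1 -0.2 -1.9]
[True, True]
in 11 22.925
clock 25.875
      y  124   92   60   28   -4  -36  -68 -100
  124  ................................
  116  ................................
  108  ................................
  100  ................................
   92  ................................
   84  ...........ddc....cbcc..........
   76  ...bccc...ddddd..bcbbb..........
   68  ..ceffff..ddddd.bbcccc..........
   60  ..ehhhii.cfgfff.bceede..........
   52  ..deffff.chjjjg.bgffef..........
   44  ...efggg.dffgge..eeedd..........
   36  ...cfijjifdddd...dgghi..........
   28  ....hijjjh.......fhhhg..........
   20  ....hiiiih.jiij..ehhhf..........
   12  ....hhhgfegiiij.ddfhhf..........
    4  ....gggfeefiiii..ddfgf..........
   -4  ....hhhf.dgjiii..dcded..........
  -12  ...eghhh.ceiihh.cdffe...........
  -20  ...dfhhh..cdeeddfhihg...........
  -28  ...efhhg..ccccbhiiihf...........
  -36  ...dfghe.......gjjihe...........
  -44  ...dddee.......fiidc............
  -52  ...cccc........cecc.............
  -60  ................c.....jiig......
  -68  .....................hiiif......
  -76  ..........j.........bhiiihf.....
  -84  .........iihij......bhiiiif.....
  -92  ........diihhh......cfhhgg......
 -100  ........eiihhh.......ceed.......
 -108  ........diihge..................
 -116  ................................
 -124  ................................
```

Run:
```python
from h import *
r=35;R=np.radians(r);cx=-58+67*np.cos(R);z=26+67*np.sin(R);cx=round(cx,1)
P=lambda y,z:tcp(tray(cx/1e3,y/1e3,z/1e3),TY-np.pi/2,0,None,R)
print(cx,z,[solver.ik(*P(y,z)) is not None for y in (13,-22)])
env.reach(*P(13,z+60))
for y in (13,16,10):
    rk(cx,y,z+36,-90,v=.15,guard=15,roll=r)
    if not rk(cx,y,z,-90,v=.08,guard=10,roll=r): break
    rk(cx,y,z+36,-90,guard=None,roll=r)
else: raise SystemExit
print("in",y)
rk(cx,-24,z,-90,v=.08,guard=25,roll=r); rk(cx,-20,z,-90,guard=None,roll=r)
p=env.sense()["position"];env.movel(p+[0,0,.12],velocity=.25)
away(); look("k6"); grab("side","e6"); amap("k6")
a=cv2.imread("pics/k6.png")[85:245,185:385];b=cv2.imread("pics/e6.png")[150:270,220:370]
cv2.imwrite("pics/c6.png",np.hstack([cv2.resize(a,(400,400),interpolation=cv2.INTER_CUBIC),cv2.resize(b,(400,400),interpolation=cv2.INTER_CUBIC)]))
```

```text
-3.1 64.42962123552009 [True, True]
in 13
clock 31.2083
      y  124   92   60   28   -4  -36  -68 -100
  124  ................................
  116  ................................
  108  ................................
  100  ................................
   92  ................................
   84  ...........ddc....cbcc..........
   76  ...bccc...ddddd..bcbbb..........
   68  ..ceffff.cddddd.bbcccc..........
   60  ..ehhhii.cfgfff.bceede..........
   52  ..dfffff.chjjjg.bgffef..........
   44  ..cefggg.dffgge..eeedd..........
   36  ...cfijjjfdddd...dgghi..........
   28  ....hijjjh.......fhhhg..........
   20  ....hiiiih.jiij..ehhhf..........
   12  ....hhhgfegiiij.ddfhhf..........
    4  ...egggfeefiiii..ddfgf..........
   -4  ....hhhf.dgjiii..ddded.e........
  -12  ...eghhh.ceiihh..ccccefhgh......
  -20  ...dfhhh..cdeed....chiiihg......
  -28  ...efhhg..cccc......iiiigh......
  -36  ...dfghe...........chjiifg......
  -44  ...dddee...........chhgdc.......
  -52  ...cccc.............dccc........
  -60  ......................giig......
  -68  .....................hiiif......
  -76  ..........j.........bhiiihf.....
  -84  .........iihij......bhiiiif.....
  -92  ........diihhh......cfhigg......
 -100  ........ehihhh.......ceed.......
 -108  ........diihge..................
 -116  ................................
 -124  ................................
```

View pics/c6.png

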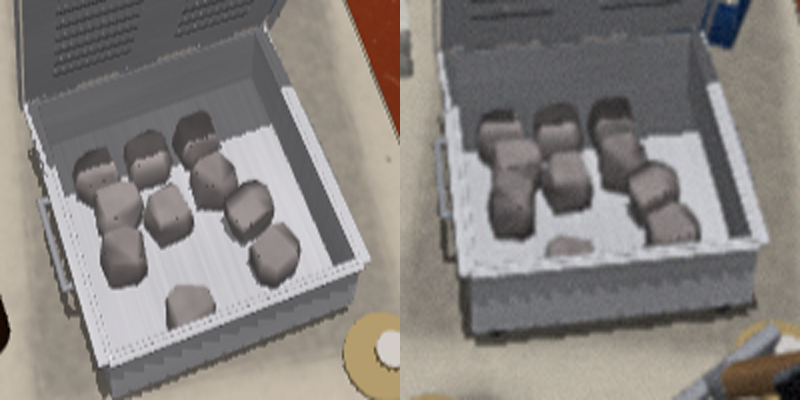

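Run:
```python
from h import *
a=ld("k2");b=ld("k6")
o=SEAT+[0,0,.13]; c=proj(a,o).astype(int);print(c)
A=a["frame"][c[1]-50:c[1]+50,c[0]-60:c[0]+60].astype(int);B=b["frame"][c[1]-50:c[1]+50,c[0]-60:c[0]+60].astype(int)
print("changed px",(abs(A-B).max(2)>40).sum(), cv2.phaseCorrelate(A.mean(2),B.mean(2)))
d=np.load("park.npz");p,q=d["p0"],d["q0"]
env.movel(p+[0,0,.05],velocity=.2,frame=q)
h=env.movel(p+[0,0,.012],velocity=.06,guard=8); print(h,env.sense()["contact_force"].round(1),((env.sense()["position"]-p)*1e3).round(1))
if not h:
    h=env.movel(p+[0,0,.0005],velocity=.03,guard=8); s=env.sense();print(h,s["contact_force"].round(1),((s["position"]-p)*1e3).round(1),s["clock"])
```

```text
[375 295]
changed px 128 ((-0.1718181833553416, -0.22990403298325646), 1.0213223621336749)
False [ 0.4  0.1 -1.3] [ 0.1  0.1 12.2]
False [ 0.5  0.6 -2.5] [ 0.  -0.   0.4] 33.125
```

Run:
```python
from h import *
d=np.load("park.npz");p,q=d["p0"],d["q0"];z=Rot.from_quat(q).apply([0,0,1])
h=env.movel(p+[0,0,-.0015],velocity=.02,guard=4); s=env.sense();print(h,s["contact_force"].round(1),((s["position"]-p)*1e3).round(1))
env.release(); env.hold(.2); s=env.sense();print(s["contact_force"].round(1))
env.movel(s["position"]-.12*z,velocity=.2)
S=grab("scene","k7");E=grab("side","e7")
# compare with parked picture at the start
for n,m,roi in [("scene0","k7",(310,275,440,390)),("side0","e7",(285,285,385,365))]:
    a=ld(n)["frame"];b=ld(m)["frame"];x0,y0,x1,y1=roi
    A=a[y0:y1,x0:x1].astype(int);B=b[y0:y1,x0:x1].astype(int)
    print(n,"changed",(abs(A-B).max(2)>40).sum(),cv2.phaseCorrelate(A.mean(2),B.mean(2)))
    for f in (a,b):
        h=cv2.cvtColor(f,cv2.COLOR_RGB2HSV);k=cv2.inRange(h,(5,90,40),(20,255,255))[y0:y1,x0:x1];M=cv2.moments(k,True);print(M["m00"],M["m10"]/M["m00"],M["m01"]/M["m00"])
print(env.sense()["clock"])
```

```text
False [-0.4  1.4  4.3] [ 0.3  0.2 -0.8]
[ 0.4 -0.5  0.4]
scene0 changed 518 ((0.3734947077077777, -0.2506746610237087), 0.810632568220458)
842.0 92.7458432304038 51.00950118764845
846.0 92.7033096926714 50.6548463356974
side0 changed 26 ((0.02064593988839647, -0.13491509009384117), 0.9894436538972239)
420.0 71.04285714285714 23.957142857142856
424.0 71.10849056603773 23.879716981132077
35.0667
```

Run:
```python
from h import *
q=[.7071068,.7071068,0,0]
env.close_gripper(20)
env.reach([.47,.2,.43],q)
def P(r,th,d): return tray(.135-r*np.cos(th)+d*np.sin(th),0,.0835+r*np.sin(th)+d*np.cos(th))
r=.250
a=P(r,1.15,.045); up=a.copy();up[2]=.43
env.movel(up,velocity=.25); print("down",env.movel(a,velocity=.15,guard=6))
h=env.movel(P(r,1.05,-.01),velocity=.05,guard=3); s=env.sense()
t=totray(s["position"]);X=np.array([.135-t[0],s["position"][2]-.0835]);print("contact",h,t.round(3),s["position"].round(3),s["contact_force"].round(1),s["clock"])
w=.011
if h:
    th0=np.arctan2(X[1],X[0])-np.arcsin(w*.9/np.hypot(*X)); print("theta",th0)
    for th in np.linspace(th0,.06,9)[1:]:
        if env.movel(P(r,th,w*np.sin(th)),velocity=.12,guard=15): print("guard",th,env.sense()["contact_force"].round(1));break
        print(round(th,2),env.sense()["contact_force"].round(1))
    s=env.sense();print(s["clock"],s["position"].round(3))
```

```text
down False
contact False [0.002 0.   ] [ 0.532 -0.094  0.295] [ 1.  -1.6  0.1] 41.25
```

Run:
```python
from h import *
def P(r,th,d): return tray(.135-r*np.cos(th)+d*np.sin(th),0,.0835+r*np.sin(th)+d*np.cos(th))
r=.250;w=.011
for th in np.linspace(.98,.05,9):
    g=env.movel(P(r,th,w*np.sin(th)),velocity=.12,guard=15)
    print(round(th,2),g,env.sense()["contact_force"].round(1))
    if g: break
    if abs(th-.515)<.1 : grab("scene","k8")
s=env.sense();print(s["clock"],s["position"].round(4))
a=cv2.imread("pics/k8.png")
```

```text
0.98 False [-0.5 -0.3 -0.1]
0.86 False [0.5 0.2 0.4]
0.75 False [ 0.5 -0.3  0.3]
0.63 False [ 0.2 -0.6  0.2]
0.52 False [-0.  -0.2  0.6]
0.4 False [-0.   0.3  0.4]
0.28 False [-0.3  0.4 -0. ]
0.17 False [ 0.1  0.4 -0.1]
0.05 False [-0.2  0.1 -0. ]
44.75 [0.5203 0.0219 0.0971]
```

Run:
```python
from h import *
p=env.sense()["position"];t=p.copy();t[2]=.0805
g=env.movel(t,velocity=.03,guard=7);s=env.sense();print(g,s["position"].round(4),s["contact_force"].round(1))
env.movel(s["position"]+[0,0,.15],velocity=.2)
env.reach([.40,.25,.35],s["ee_rot"])
grab("scene","k9");grab("side","e9");print(env.sense()["clock"])
a=cv2.imread("pics/k9.png")[60:260,170:400];b=cv2.imread("pics/e9.png")[90:270,200:400]
cv2.imwrite("pics/c9.png",np.hstack([cv2.resize(a,(400,400)),cv2.resize(b,(400,400))]))
```

```text
True [0.5205 0.0218 0.0835] [-1.6  0.8  6.9]
47.3083
```

View pics/c9.png

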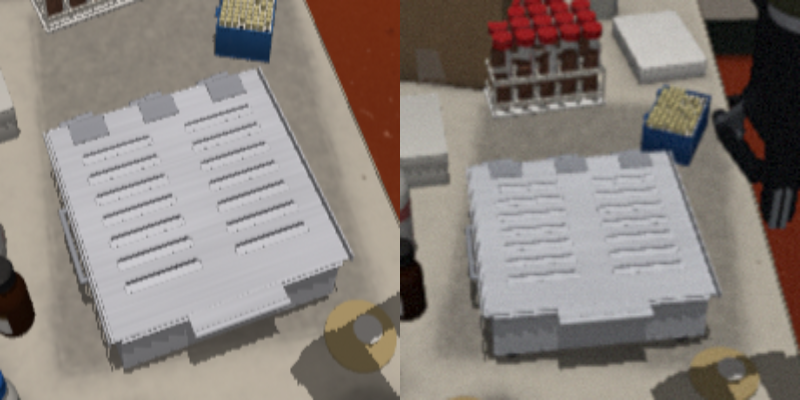

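The picture shows the cover fully shut (contact at z 83.5 mm, its closed height), with the dish and bottle where they were. Handing in.

```bash
python3 -c "
from bench import env, cams, solver
print(env.hand_in())"
```

```text
the job is handed in; nothing more can be done
None
```

I raked the ten stones into a single layer, stood the rake back in its rest and shut the cover fully, then handed the job in at about 47 s of the 72 s. The right-hand strip of the tray toward the hinge is still bare, though I measured a stone within about 40 mm of all six spots; I checked the dish and bottle only by eye and did not re-check the tape roll.

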